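Third hand at the screwing jig

ROBOT

A 6-joint arm with a two-finger parallel gripper is mounted at the origin on a cart in front of the work surface, level with it; the furniture and walls round the work are solid. World frame = base frame: x ahead of the robot, y to its left, z up, the work surface at z = 0. Lengths are in m, angles in rad, forces in N, time in s.
With the tool pointing down it reaches from about 0.275 to 0.75 m from the base axis. Payload 10.2 kg.
Tool frame: the origin (TCP) lies on the centre line of the jaws, within the pads' length; the fingertips stand 14 mm ahead of it and the grasp point (between the pads) lies 5 mm behind it; x points along the fingers, y is the direction in which the jaws open and shut, and the axes are right-handed (so a half turn about x gives the same grasp; the last joint's range is limited). The gripper opens to 85 mm and grips with 20 to 120 N. Pads are 22 mm wide; open, the fingers measure 114 mm over their backs; the gripper's body (76 mm by 85 mm) begins 54 mm behind the grasp point. The pads swing forward as they close: fully open they stand 13 mm farther back than shut.
Start: joints at [-1.365, 0.313, 1.498, -0, 1.331, -0.223], TCP at [0.218, -0.477, 0.245] pointing down, gripper open.
Joint ranges: [-2.94, 2.94], [-0.97, 2.17], [0.19, 2.56], [-1.23, 4.37], [0.02, 3.11], [-2.88, 2.88]. Speed limits (rad/s): [2.39, 2.39, 3.01, 3.14, 3.14, 3.14].

INTERFACE

Orientations are given as a 3x3 rotation matrix whose columns are the frame's x, y, z axes.
In Python, from rig import state, vision, ctrl gives the robot as it stands.
- The arm moves only by the tool move_arm, never from a script. Its argument "plan" is a list of rows, each a list of 7 numbers: the shift along the tool's x, y, z in m, then the turn, a rotation vector about the tool's x, y, z in rad, then the finger opening in m, from 0 to 0.0854. A call has 1 to 20 rows; each row is the pose to reach, as a shift and turn from the pose measured when the call began, along the tool's axes at that moment; what a row does not reach only later rows make up. A row lasts 1/12 s, in which the tool goes at most 41.7 mm and 7.16 degrees, less where a joint would pass 70% of its speed; a pose out of reach is approached as far as the arm can. A call with a gripper value outside its range is refused whole. The fingers move at their own pace and stop on an object; "squeeze" is the grip in N (left out, the last holds). Time passes only in rows, so rows that repeat a pose let the fingers close. It gives the time, the measured TCP pose, the force and the opening at its end, in the units of the state.
- state(): the state, without advancing time (a new reading comes with each control period).
- vision.get_image(name): name is "side" or "top" or "wrist"; returns a dict with "pixels" (480x640x3 uint8, red, green, blue), "fx", "fy", "cx", "cy" (pixels), "xyz" and "attitude" of the camera in the world. Camera axes: x right, y up, looking along -z (the intrinsics and any distortion apply to the point x, -y, -z); pixel columns grow to the right and rows downward; lengths in m; the calibration is good to about 2 mm. A picture is of the moment at which its call begins. There is no depth.
- ctrl.close_job(): hands the job in, once; it reports no verdict.
The state is a dict: "t": time; "q": joint angles; "joint_velocities": joint speeds; "joint_torque": joint torques, N m; "ee_pos": TCP position; "tool_rot": TCP orientation; "ft_force": force on the tool from outside, world axes, zero at the start; "ft_torque": the same for the moment, N m; "finger_gap": opening from 0.0 (shut) to 1.0 (fully open).
Only numpy, scipy, OpenCV 4.12 (cv2) and the standard library are available. Lean on these libraries where they do the work, as an engineer would, in place of code of your own. Each camera call takes 0.05 s, during which the arm holds its last target. There are 200 camera calls.

TASK

Open the bay of the plywood screwing jig by sliding the black selector grip fully home against the aluminium end stop, then lay the red-brown hardwood block flat and lengthwise on the jig and feed one end squarely into the bay, between the blue jaw and the fixed wall. Press that end against the sprung steel stop until the red pointer stands in the green zone, never running the stop right to the end of its travel, and keep holding it there with a steady push so that I can drive the screw: the program finishes while still holding, with nothing let go. Leave the brass weight, the rivet jar and the red thread spool where they stand.

Things in the scene. Friction and masses are not known exactly. Their poses are not given: they have to be found in the camera images.
- jig: Plywood base of the jig, fixed; deck top 12 mm above the worktop. Origin on the worktop; the deck spans x = -120 to +140 and y = -95 to +105 mm in its own frame. x = direction in which the block is fed and pressed (about away from the robot), y left of that, z up. A bracket behind the stop (x = 120 to 136 mm) is 34 mm above the deck; the aluminium end stop at the left (y = 77 to 89 mm) 14 mm.
- bay_mouth (a point): Deck-level point on the bay's centre line, 23 mm ahead of the jig's origin, axes as the jig's. On the right a fixed aluminium wall with a round nose, inner face 31 mm from the line, runs 40 mm from here along x, 18 mm high; on the left the blue jaw, as high, from 2 to 40 mm along x. With the jaw fully open the bay is 62 mm wide, centred on this line.
- green_zone (a point): Middle of the green zone (12 mm along x) on the scale rail right of the stop: white, then green, then red along x; rail 52 x 18 mm, 19 mm above the deck. The red pointer on the stop moves over it, 22 mm above the deck, and stands over this point when the stop is 18 mm in.
- jaw_slide (a joint): Travel of the blue jaw with the selector grip along the jig's +y, m: 0 = bay narrowest (12 mm), 0.050 = bay open, jaw against the aluminium end stop. Moves with about 2 N of friction and stays where it is left. Starts between 0 and 0.02.
- selector_grip (a point): Centre of the black selector grip on top of the blue jaw: 24 mm along the jig's x, 14 mm along its y, 28 mm high; it stands on the jaw (top 18 mm above the deck), its foot 14 mm below and its top 14 mm above this point. It may be pinched from above across x or y, or pushed. Axes as the jig's.
- stop_travel (a joint): How far the steel stop is pushed in along the jig's +x, m: 0 = at rest, 0.030 = end of travel. A spring pushes back with 2 N at 0 and 500 N/m more as it goes in (8 N at 0.012, 14 N at 0.024). The red pointer stands in the green zone from 0.012 to 0.024.
- stop_pad: The sprung steel stop with the red pointer: a bar 16 mm thick in x, 50 mm wide, its top 18 mm above the deck. This origin lies on the jig's origin when the stop is at rest; see point stop_face.
- stop_face (a point): Middle of the front face of the stop, which faces the jig's -x; 10 mm above the deck, 65 mm ahead of the jig's origin at rest; it moves with the stop.
- block_center (a point): Centre of the hardwood block. Axes as the block's.
- wood_block: Red-brown hardwood block, 56 mm (x) x 158 mm (y) x 22 mm (z), about 0.13 kg, loose, lying flat on the worktop to the left of the jig. Origin at the centre of its underside. Both ends are alike.
- weight_center (a point): Centre of a turned brass weight, 51 mm wide, 68 mm tall. A bystander.
- rivet_jar_center (a point): Centre of a clear jar of brass-coloured rivets with black lid, 55 mm wide, 55 mm tall. A bystander.
- spool_center (a point): Centre of a red thread spool with white ends, 50 mm wide, 60 mm tall. A bystander.
Things that resemble listed ones, but are neither listed nor needed, are in the scene too. What is shaped like the wood_block but purple is not meant.

How it is judged:
By the outcome, as a careful person would: the job done as asked, in the order asked, and still so for the second after the job is handed in, while the arm keeps its last pose, push and grip.
It also fails if it takes over 56 s, if anything falls off the work surface, if the arm or the gripper's body presses on something with over 40 N, if the wrist force passes 120 N, or if a joint passes its speed limit or range.

## Working session

There is one attempt and no reset: what is moved stays moved. The work goes in short steps, Python scripts to look and compute and a tool call to move; the robot and the scene stay as the last step left them, time stands still between calls to the robot, and variables do not carry over. Pictures are saved under pics/ and viewed, about 8 in all and at most 12, crops included, and the job is handed in when it is done.

Besides the shell and the picture viewer there is one more tool, called after "Emit:" by a JSON object that holds its "name" and its "arguments", one argument or row to a line. move_arm: Moves the arm, as the interface text tells. Its arguments: {"type":"object","properties":{"plan":{"type":"array"},"squeeze":{"type":"number"}},"required":["plan"]}

```bash
mkdir -p pics; ls; cat > h.py <<'E'
import numpy as np, cv2
from rig import state, vision, ctrl
def shot(name, fn):
    im=vision.get_image(name); cv2.imwrite('pics/'+fn, cv2.cvtColor(im['pixels'],cv2.COLOR_RGB2BGR))
    np.savez('pics/'+fn+'.npz', **{k:np.array(v) for k,v in im.items()}); return im
def load(fn):
    return dict(np.load('pics/'+fn+'.npz',allow_pickle=True))
def ray(im,u,v):
    K=np.array([[im['fx'],0,im['cx']],[0,im['fy'],im['cy']],[0,0,1]],float)
    d=np.linalg.inv(K)@[u,v,1]; R=np.array(im['attitude'],float)
    return np.array(im['xyz'],float), R@(d*[1,-1,-1])
def at_z(im,u,v,z):
    o,d=ray(im,u,v); return o+d*(z-o[2])/d[2]
def proj(im,p):
    R=np.array(im['attitude'],float); c=R.T@(np.array(p)-im['xyz']); c=c*[1,-1,-1]
    return np.array([im['fx']*c[0]/c[2]+im['cx'], im['fy']*c[1]/c[2]+im['cy']])
E
python3 - <<'E'
from h import *
for n in ('top','side'):
    im=shot(n,n+'1.png'); print({k:v for k,v in im.items() if k!='pixels'})
print(state())
E
```

```text
pics
{'fx': 581.6253117685646, 'fy': 581.6253117685646, 'cx': 316.21645371280624, 'cy': 235.11280893682792, 'xyz': array([0.43117779, 0.1056109 , 1.18116079]), 'attitude': array([[ 0.0047141 ,  0.98711652, -0.15993356],
       [-0.99977977,  0.00792309,  0.01943276],
       [ 0.02044957,  0.15980673,  0.98693648]])}
{'fx': 535.6071981365806, 'fy': 535.6071981365806, 'cx': 322.2334860348382, 'cy': 235.09558020679103, 'xyz': array([ 0.6351232 , -0.97041713,  0.87703259]), 'attitude': array([[ 0.99942133, -0.0024754 ,  0.03392461],
       [ 0.02851157,  0.60486552, -0.79581706],
       [-0.01854987,  0.79632379,  0.60458608]])}
{'t': 0.1, 'q': array([-1.36541610e+00,  3.13412809e-01,  1.49834970e+00, -1.59995640e-05,
        1.33101330e+00, -2.23371093e-01]), 'joint_velocities': array([ 0.00202801, -0.00386068, -0.00189847,  0.00084696, -0.0005599 ,
       -0.00097758]), 'joint_torque': array([ 1.93551787e-03, -4.12899256e+01, -2.60143054e+01, -1.73470103e-04,
        2.98892905e-03,  1.54117743e-05]), 'ee_pos': array([ 0.21821582, -0.47726647,  0.24478699]), 'tool_rot': array([[-2.56507900e-04,  4.15738781e-01, -9.09484029e-01],
       [ 1.15512348e-03, -9.09483329e-01, -4.15738787e-01],
       [-9.99999300e-01, -1.15720664e-03, -2.46939970e-04]]), 'ft_force': array([ 0.11751359, -0.12417494,  0.31196176]), 'ft_torque': array([ 0.01229476, -0.03057435, -0.02621926]), 'finger_gap': 0.9978171561211113}
```

View pics/top1.png

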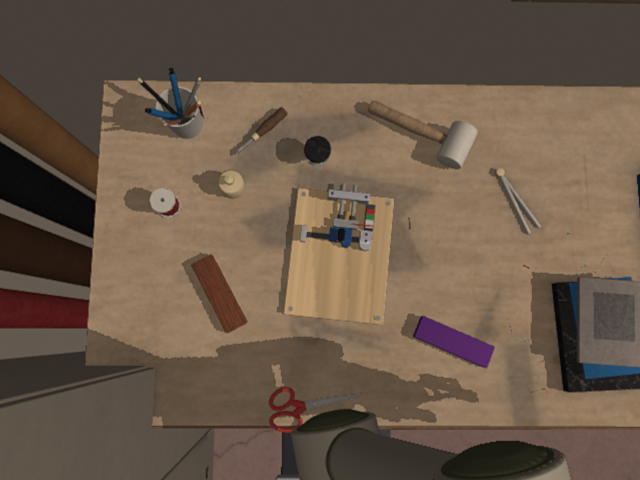

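View pics/side1.png

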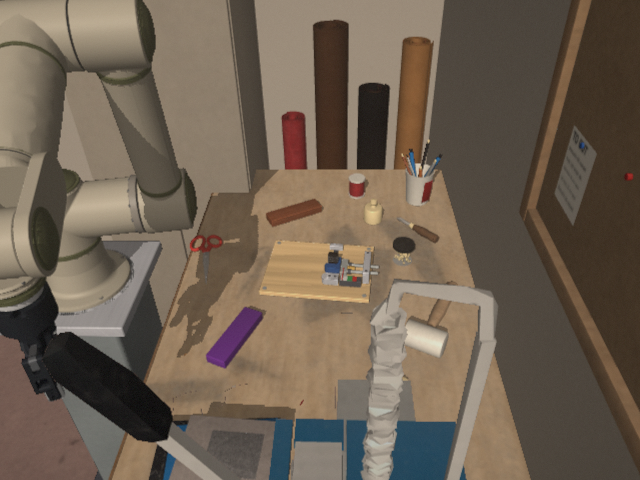

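The top picture shows the jig around (340,255), the selector grip near (341,237), the block around (218,293), the spool at (164,202), the weight at (231,184) and the jar at (318,150). Next, an enlarged crop.

```bash
python3 - <<'E'
import cv2
a=cv2.imread('pics/top1.png')
c=cv2.resize(a[180:335,185:400],None,fx=3.7,fy=3.7,interpolation=cv2.INTER_CUBIC)
cv2.imwrite('pics/top1c.png',c); print(c.shape)
E
```

```text
(574, 796, 3)
```

View pics/top1c.png

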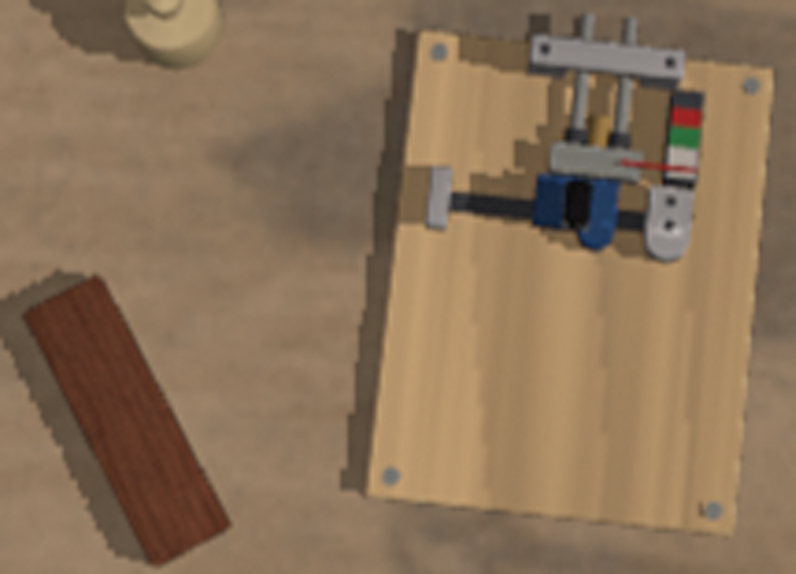

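```bash
cat >> h.py <<'E'
def fit2(loc,w):
    loc=np.array(loc,float);w=np.array(w,float)[:,:2]; a=loc-loc.mean(0); b=w-w.mean(0)
    th=np.arctan2((a[:,0]*b[:,1]-a[:,1]*b[:,0]).sum(),(a*b).sum())
    R=np.array([[np.cos(th),-np.sin(th)],[np.sin(th),np.cos(th)]]); t=w.mean(0)-R@loc.mean(0)
    return th,t,(loc@R.T+t-w)
E
python3 - <<'E'
from h import *
im=load('top1.png')
f=lambda u,v,z: at_z(im,185+(u+.5)/3.7-.5,180+(v+.5)/3.7-.5,z)
J=[f(*p,.012) for p in [(417,30),(772,70),(735,535),(367,496)]]
th,t,r=fit2([(.14,.105),(.14,-.095),(-.12,-.095),(-.12,.105)],J)
print('jig',th,t,(r*1e3).round(1).tolist())
B=[f(*p,.022) for p in [(100,275),(231,523),(157,566),(24,315)]]
b=np.array(B); print('sides',[np.linalg.norm(b[i]-b[(i+1)%4]).round(4) for i in range(4)])
tb,tt,r=fit2([(.028,.079),(.028,-.079),(-.028,-.079),(-.028,.079)],[B[0],B[1],B[2],B[3]])
print('block',tb,tt,(r*1e3).round(1).tolist())
c,s=np.cos(th),np.sin(th); R=np.array([[c,-s],[s,c]])
for n,p,z in [('grip top',(577,200),.054),('pointer',(618,162),.034),('pointertip',(696,169),.034),('stopfront',(600,172),.030),('green',(684,137),.031),('jawL',(535,200),.030),('endstop R',(449,200),.026),('wall in',(650,210),.030)]:
    w=f(*p,z); print(n,w.round(4),'jig',(R.T@(w[:2]-t)*1e3).round(1))
E
```

```text
jig -0.09724791655214832 [0.56985185 0.0310841 ] [[0.1, -0.0], [1.6, -1.0], [-0.7, 0.1], [-1.0, 0.9]]
sides [np.float64(0.1516), np.float64(0.0448), np.float64(0.1529), np.float64(0.0457)]
block -1.0581942098340416 [0.50176626 0.27464315] [[5.2, -2.9], [-0.1, -6.6], [-4.9, 3.7], [-0.2, 5.8]]
grip top [0.6171 0.0355 0.054 ] jig [46.5  9. ]
pointer [0.6414 0.012  0.034 ] jig [ 73.1 -12.1]
pointertip [ 0.6379 -0.0304  0.034 ] jig [ 73.7 -54.6]
stopfront [0.6365 0.0215 0.03  ] jig [67.3 -3.1]
green [ 0.6561 -0.0244  0.031 ] jig [ 91.3 -46.8]
jawL [0.6208 0.0568 0.03  ] jig [48.2 30.6]
endstop R [0.6211 0.1035 0.026 ] jig [44. 77.]
wall in [ 0.6158 -0.0056  0.03  ] jig [ 49.3 -32.1]
```

```bash
python3 - <<'E'
from h import *
im=load('top1.png'); a=im['pixels']
roi=a[245:340,180:260]; hsv=cv2.cvtColor(roi,cv2.COLOR_RGB2HSV)
print(a[293,195:240].tolist())
m=((hsv[...,1]>115)&(hsv[...,2]<140)).astype(np.uint8)
n,l,st,_=cv2.connectedComponentsWithStats(m); k=1+st[1:,4].argmax(); m=(l==k).astype(np.uint8)
c=max(cv2.findContours(m,0,cv2.CHAIN_APPROX_NONE)[0],key=cv2.contourArea)
q=cv2.boxPoints(cv2.minAreaRect(c))+[180,245]; print(st[k],q.tolist())
b=np.array([at_z(im,*p,.022) for p in q]); print([np.linalg.norm(b[i]-b[(i+1)%4]).round(4) for i in range(4)])
v=np.concatenate([cv2.resize(roi,None,fx=8,fy=6,interpolation=cv2.INTER_NEAREST)],1)
E
```

```text
[[140, 116, 91], [112, 93, 73], [92, 76, 59], [94, 78, 62], [96, 81, 64], [97, 82, 65], [97, 82, 65], [98, 82, 65], [98, 83, 66], [94, 79, 63], [79, 60, 47], [78, 44, 30], [90, 51, 35], [94, 55, 38], [91, 52, 35], [86, 48, 32], [83, 45, 31], [90, 51, 35], [93, 54, 37], [91, 52, 35], [92, 53, 37], [94, 55, 38], [92, 54, 37], [97, 56, 39], [99, 59, 40], [95, 55, 39], [90, 50, 35], [97, 55, 38], [98, 57, 39], [93, 54, 38], [91, 52, 36], [99, 58, 41], [99, 58, 40], [93, 54, 38], [89, 50, 35], [96, 55, 37], [95, 54, 38], [97, 73, 56], [144, 120, 95], [156, 131, 104], [154, 128, 102], [152, 127, 101], [151, 126, 101], [151, 127, 101], [150, 126, 100]]
[  11   10   56   78 1810] [[190.43135452270508, 264.33189392089844], [211.27243423461914, 253.52540588378906], [246.90054321289062, 322.23675537109375], [226.0594596862793, 333.0432434082031]]
[np.float64(0.0463), np.float64(0.1547), np.float64(0.0455), np.float64(0.1542)]
```

The block's grain width reads about 48 mm against the listed 56 mm, so I'll check it again from the wrist camera and when I grasp it. The jig fits its listed size to within 1.6 mm. First I'll go above the grip.

```bash
cat >> h.py <<'E'
from scipy.spatial.transform import Rotation as Ro
TH=-0.0972; T=np.array([.5699,.0311])
def j2w(x,y,z): c,s=np.cos(TH),np.sin(TH); return np.array([T[0]+c*x-s*y,T[1]+s*x+c*y,z])
def w2j(p): c,s=np.cos(TH),np.sin(TH); d=np.array(p)[:2]-T; return np.array([c*d[0]+s*d[1],-s*d[0]+c*d[1]])
def rel(p,ang=None):
    "tool-frame shift and rotvec to world TCP p, tool down, tool y at world angle ang"
    s=state(); R=np.array(s['tool_rot']); y=R[:,1]
    if ang is None: ang=np.arctan2(y[1],y[0])
    Y=np.array([np.cos(ang),np.sin(ang),0]); X=np.array([0,0,-1.]); Rt=np.c_[X,Y,np.cross(X,Y)]
    print('shift',(R.T@(np.array(p)-s['ee_pos'])).round(4),'rot',Ro.from_matrix(R.T@Rt).as_rotvec().round(4),'t',s['t'])
E
python3 - <<'E'
from h import *
p=j2w(.0465,.0085,.15); print(p); rel(p,TH-np.pi/2)
E
```

```text
[0.61700541 0.03504719 0.15      ]
shift [ 0.0953 -0.3    -0.5757] rot [5.26e-01 1.00e-04 1.20e-03] t 0.1
```

Emit:
{"name": "move_arm", "arguments": {
  "plan": [
    [0.095, -0.3, -0.576, 0.526, 0, 0.001, 0.05],
    [0.095, -0.3, -0.576, 0.526, 0, 0.001, 0.05],
    [0.095, -0.3, -0.576, 0.526, 0, 0.001, 0.05],
    [0.095, -0.3, -0.576, 0.526, 0, 0.001, 0.05],
    [0.095, -0.3, -0.576, 0.526, 0, 0.001, 0.05],
    [0.095, -0.3, -0.576, 0.526, 0, 0.001, 0.05],
    [0.095, -0.3, -0.576, 0.526, 0, 0.001, 0.05],
    [0.095, -0.3, -0.576, 0.526, 0, 0.001, 0.05],
    [0.095, -0.3, -0.576, 0.526, 0, 0.001, 0.05],
    [0.095, -0.3, -0.576, 0.526, 0, 0.001, 0.05],
    [0.095, -0.3, -0.576, 0.526, 0, 0.001, 0.05],
    [0.095, -0.3, -0.576, 0.526, 0, 0.001, 0.05],
    [0.095, -0.3, -0.576, 0.526, 0, 0.001, 0.05],
    [0.095, -0.3, -0.576, 0.526, 0, 0.001, 0.05],
    [0.095, -0.3, -0.576, 0.526, 0, 0.001, 0.05],
    [0.095, -0.3, -0.576, 0.526, 0, 0.001, 0.05],
    [0.095, -0.3, -0.576, 0.526, 0, 0.001, 0.05],
    [0.095, -0.3, -0.576, 0.526, 0, 0.001, 0.05],
    [0.095, -0.3, -0.576, 0.526, 0, 0.001, 0.05],
    [0.095, -0.3, -0.576, 0.526, 0, 0.001, 0.05]
  ]
}}

```text
t: 1.77
ee_pos: [0.6169, 0.0341, 0.1505]
tool_rot: [[-0.0, -0.098, -0.995], [-0.0, -0.995, 0.098], [-1.0, 0.0, 0.0]]
ft_force: [0.7, 0.5, -0.4]
finger_gap: 0.589
```

```bash
python3 - <<'E'
from h import *
im=shot('wrist','wr1.png'); s=state(); print(s['ee_pos'],s['ft_force'],s['finger_gap'])
print(im['xyz'],im['fx'])
rel(j2w(.0465,.0085,.05),TH-np.pi/2)
for q in [(.14,.105,.012),(.0465,.0085,.058),(.14,-.095,.012),(.023,-.031,.03),(.05,.077,.026)]: print(q,proj(im,j2w(*q)).round(0))
E
```

```text
[0.61696134 0.03393962 0.1506999 ] [-0.48685584  0.50374983  0.30163735] 0.5826372221984926
[0.69481988 0.02595923 0.27915687] 348.8399358612626
shift [ 1.007e-01 -1.100e-03  1.000e-04] rot [-0.0016 -0.0002 -0.    ] t 1.8167
(0.14, 0.105, 0.012) [178.  99.]
(0.0465, 0.0085, 0.058) [312. 243.]
(0.14, -0.095, 0.012) [457.  99.]
(0.023, -0.031, 0.03) [364. 260.]
(0.05, 0.077, 0.026) [222. 225.]
```

View pics/wr1.png

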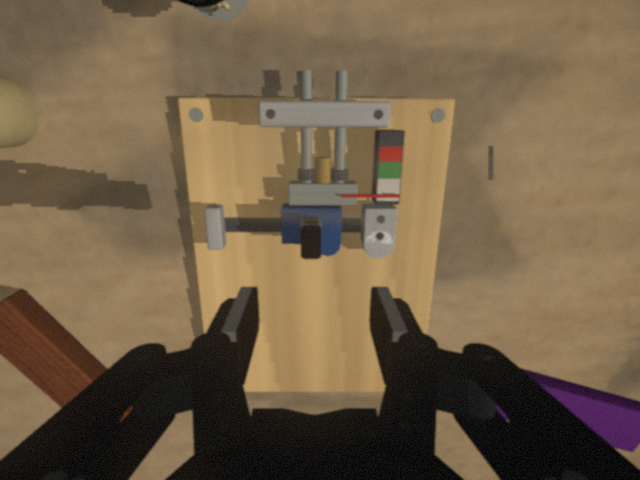

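The wrist view matches the prediction: the grip top is at about (312,243), the end stop at (216,228) and the wall at (379,235). I'll descend and pinch the grip across y.

Emit:
{"name": "move_arm", "arguments": {
  "plan": [
    [0.03, -0.001, 0, -0.002, 0, 0, 0.05],
    [0.06, -0.001, 0, -0.002, 0, 0, 0.05],
    [0.085, -0.001, 0, -0.002, 0, 0, 0.05],
    [0.1, -0.001, 0, -0.002, 0, 0, 0.05],
    [0.1, -0.001, 0, -0.002, 0, 0, 0.05],
    [0.1, -0.001, 0, -0.002, 0, 0, 0],
    [0.1, -0.001, 0, -0.002, 0, 0, 0],
    [0.1, -0.001, 0, -0.002, 0, 0, 0],
    [0.1, -0.001, 0, -0.002, 0, 0, 0],
    [0.1, -0.001, 0, -0.002, 0, 0, 0],
    [0.1, -0.001, 0, -0.002, 0, 0, 0],
    [0.1, -0.001, 0, -0.002, 0, 0, 0]
  ],
  "squeeze": 30
}}

```text
t: 2.82
ee_pos: [0.6179, 0.0346, 0.0526]
tool_rot: [[0.003, -0.097, -0.995], [-0.001, -0.995, 0.097], [-1.0, 0.0, -0.003]]
ft_force: [-1.2, -0.5, 6.2]
finger_gap: 0.153
```

Gripped at about 13 mm. Sliding toward the end stop along jig +y, which is tool -y.

Emit:
{"name": "move_arm", "arguments": {
  "plan": [
    [0, -0.004, 0, 0, 0, 0, 0],
    [0, -0.008, 0, 0, 0, 0, 0],
    [0, -0.012, 0, 0, 0, 0, 0],
    [0, -0.016, 0, 0, 0, 0, 0],
    [0, -0.02, 0, 0, 0, 0, 0],
    [0, -0.024, 0, 0, 0, 0, 0],
    [0, -0.028, 0, 0, 0, 0, 0],
    [0, -0.032, 0, 0, 0, 0, 0],
    [0, -0.035, 0, 0, 0, 0, 0],
    [0, -0.038, 0, 0, 0, 0, 0],
    [0, -0.04, 0, 0, 0, 0, 0],
    [0, -0.041, 0, 0, 0, 0, 0],
    [0, -0.042, 0, 0, 0, 0, 0],
    [0, -0.042, 0, 0, 0, 0, 0]
  ]
}}

```text
t: 3.98
ee_pos: [0.6221, 0.0766, 0.0527]
tool_rot: [[0.004, -0.097, -0.995], [-0.0, -0.995, 0.097], [-1.0, 0.0, -0.004]]
ft_force: [2.3, -1.0, -1.1]
finger_gap: 0.16
```

```bash
python3 -c "
from h import *
s=state(); print(s['t'],s['ee_pos'],w2j(s['ee_pos']),s['ft_force'])"
```

```text
3.9833 [0.62212236 0.07662568 0.05268719] [0.04755773 0.05037881] [ 2.33723597 -0.99667638 -1.071495  ]
```

Emit:
{"name": "move_arm", "arguments": {
  "plan": [
    [0, -0.001, 0, 0, 0, 0, 0],
    [0, -0.002, 0, 0, 0, 0, 0],
    [0, -0.003, 0, 0, 0, 0, 0],
    [0, -0.004, 0, 0, 0, 0, 0],
    [0, -0.005, 0, 0, 0, 0, 0],
    [0, -0.005, 0, 0, 0, 0, 0]
  ]
}}

```text
t: 4.48
ee_pos: [0.6226, 0.0813, 0.0526]
tool_rot: [[0.003, -0.097, -0.995], [-0.001, -0.995, 0.097], [-1.0, 0.001, -0.003]]
ft_force: [0.8, -3.9, -1.0]
finger_gap: 0.161
```

Emit:
{"name": "move_arm", "arguments": {
  "plan": [
    [0, -0.001, 0, 0, 0, 0, 0],
    [0, -0.002, 0, 0, 0, 0, 0],
    [0, -0.003, 0, 0, 0, 0, 0],
    [0, -0.003, 0, 0, 0, 0, 0]
  ]
}}

```text
t: 4.82
ee_pos: [0.6226, 0.0815, 0.0526]
tool_rot: [[0.002, -0.097, -0.995], [-0.006, -0.995, 0.097], [-1.0, 0.006, -0.002]]
ft_force: [-2.7, -17.0, 1.4]
finger_gap: 0.157
```

The jaw is hard against the end stop: 17 N with only 0.2 mm of movement. I'll release, lift and go above the block.

Emit:
{"name": "move_arm", "arguments": {
  "plan": [
    [0, -0.001, 0, 0, 0, 0, 0.045],
    [0, -0.001, 0, 0, 0, 0, 0.045],
    [0, -0.001, 0, 0, 0, 0, 0.045],
    [0, -0.001, 0, 0, 0, 0, 0.045],
    [-0.03, -0.001, 0, 0, 0, 0, 0.045],
    [-0.06, -0.001, 0, 0, 0, 0, 0.045],
    [-0.1, -0.02, 0.02, -0.1, 0, 0, 0.085],
    [-0.11, -0.166, 0.159, -0.61, 0, 0, 0.085],
    [-0.11, -0.166, 0.159, -0.61, 0, 0, 0.085],
    [-0.11, -0.166, 0.159, -0.61, 0, 0, 0.085],
    [-0.11, -0.166, 0.159, -0.61, 0, 0, 0.085],
    [-0.11, -0.166, 0.159, -0.61, 0, 0, 0.085],
    [-0.11, -0.166, 0.159, -0.61, 0, 0, 0.085],
    [-0.11, -0.166, 0.159, -0.61, 0, 0, 0.085],
    [-0.11, -0.166, 0.159, -0.61, 0, 0, 0.085],
    [-0.11, -0.166, 0.159, -0.61, 0, 0, 0.085]
  ]
}}

```text
t: 6.15
ee_pos: [0.4809, 0.262, 0.1612]
tool_rot: [[0.002, 0.49, -0.872], [-0.006, -0.872, -0.49], [-1.0, 0.006, 0.001]]
ft_force: [-0.1, -0.9, 0.5]
finger_gap: 0.996
```

```bash
python3 - <<'E'
from h import *
im=shot('wrist','wr2.png'); s=state(); print(s['t'],s['ee_pos'],s['tool_rot'].round(3).tolist(),s['ft_force'],s['finger_gap'])
shot('top','top2.png')
E
```

```text
6.2 [0.48095163 0.26190104 0.16111638] [[0.002, 0.489, -0.872], [-0.006, -0.872, -0.489], [-1.0, 0.006, 0.002]] [ 0.0431462   0.13989418 -0.02042459] 0.9956023660457278
```

View pics/wr2.png

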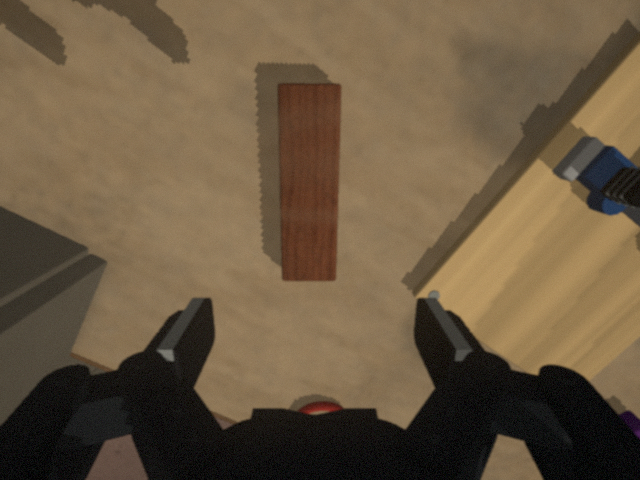

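The wrist view shows the block top with corners at (278,83), (341,83), (336,281) and (283,281). The jaw is against the end stop at about (580,160).

```bash
python3 - <<'E'
from h import *
im=load('wr2.png')
B=np.array([at_z(im,*p,.022) for p in [(341,83),(336,281),(283,281),(278,83)]]); print(B.round(4).tolist(), im['xyz'])
print('sides',[np.linalg.norm(B[i]-B[(i+1)%4]).round(4) for i in range(4)])
for a,b in ((.079,.028),(.0765,.0235)): 
    tb,tt,r=fit2([(b,a),(b,-a),(-b,-a),(-b,a)],B); print('block',tb,tt,(r*1e3).round(1).tolist())
print([at_z(im,*p,.012).round(4).tolist() for p in [(418,294)]], j2w(-.12,.105,.012))
# jaw left face / grip in top2
t2=load('top2.png'); a=t2['pixels']
print('tcp axis proj',proj(im,state()['ee_pos']))
c=cv2.resize(a[180:270,280:400],None,fx=5,fy=5,interpolation=cv2.INTER_CUBIC); cv2.imwrite('pics/top2c.png',c[...,::-1])
E
```

```text
[[0.5812, 0.2956, 0.022], [0.4467, 0.2204, 0.022], [0.4248, 0.2594, 0.022], [0.5593, 0.3344, 0.022]] [0.54890515 0.30083337 0.28971373]
sides [np.float64(0.1541), np.float64(0.0447), np.float64(0.154), np.float64(0.0446)]
block -1.0613853319626734 [0.50301335 0.2774754 ] [[4.4, -4.0], [1.0, -5.9], [-4.4, 4.0], [-1.0, 6.0]]
block -1.06141951665883 [0.50301335 0.2774754 ] [[0.0, -1.3], [1.0, -0.8], [-0.1, 1.3], [-1.0, 0.9]]
[[0.4675, 0.1475, 0.012]] [0.46065636 0.14725002 0.012     ]
tcp axis proj [313.83210365 317.05246621]
```

```bash
python3 - <<'E'
from h import *
rel((.4812,.2653,.020),-1.0614)
im=load('top2.png'); print(proj(im,(.453,.315,.05)))
E
```

```text
shift [ 0.1411 -0.0037 -0.0022] rot [ 0.0018  0.0016 -0.0059] t 6.25
[195.09012739 317.2463203 ]
```

View pics/top2c.png

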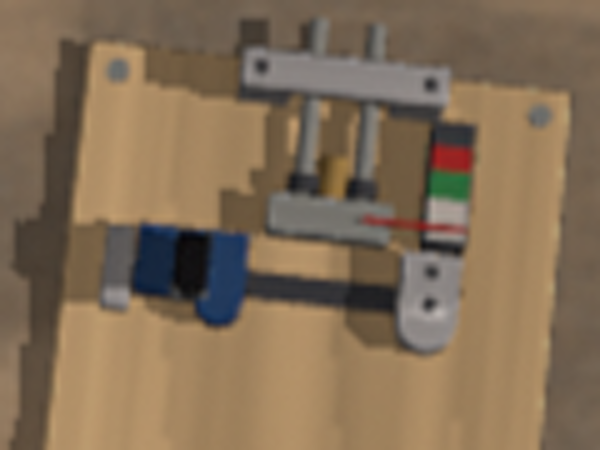

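```bash
python3 - <<'E'
from h import *
im=load('top2.png')
for n,p,z in [('endstop R',(130,260),.026),('endstop L',(104,265),.026),('jawL',(137,260),.030),('jawR',(248,250),.030),('grip',(193,258),.058),('wallin',(399,290),.030),('deckR',(556,250),.012),('deckL',(73,200),.012)]:
    w=at_z(im,280+(p[0]+.5)/5-.5,180+(p[1]+.5)/5-.5,z); print(n,(w2j(w)*1e3).round(1))
a=im['pixels']; print(a[228:238,300:312].tolist()[4])
E
```

```text
endstop R [48.1 78.2]
endstop L [45.  88.4]
jawL [47.7 75.4]
jawR [56.5 31.4]
grip [46.1 53.3]
wallin [ 46.6 -30.5]
deckR [ 72.9 -94.4]
deckL [ 72.7 104.2]
[[108, 91, 73], [90, 86, 85], [93, 89, 89], [92, 88, 87], [95, 91, 89], [96, 92, 89], [79, 76, 76], [29, 38, 53], [18, 35, 59], [22, 38, 62], [22, 39, 61], [22, 38, 61]]
```

The bay is open: jaw face at +31.4, wall at -30.5, and the jaw touches the end stop. Now I'll descend on the block and close.

Emit:
{"name": "move_arm", "arguments": {
  "plan": [
    [0.04, -0.004, -0.002, 0.002, 0.002, -0.006, 0.085],
    [0.08, -0.004, -0.002, 0.002, 0.002, -0.006, 0.085],
    [0.11, -0.004, -0.002, 0.002, 0.002, -0.006, 0.085],
    [0.13, -0.004, -0.002, 0.002, 0.002, -0.006, 0.085],
    [0.141, -0.004, -0.002, 0.002, 0.002, -0.006, 0.085],
    [0.141, -0.004, -0.002, 0.002, 0.002, -0.006, 0.085],
    [0.141, -0.004, -0.002, 0.002, 0.002, -0.006, 0.085]
  ],
  "squeeze": 40
}}

```text
t: 6.83
ee_pos: [0.4816, 0.2653, 0.0206]
tool_rot: [[0.001, 0.487, -0.873], [0.0, -0.873, -0.487], [-1.0, -0.0, -0.001]]
ft_force: [0.3, 0.1, 0.3]
finger_gap: 0.994
```

Emit:
{"name": "move_arm", "arguments": {
  "plan": [
    [0, 0, 0, 0, 0, 0, 0.06],
    [0, 0, 0, 0, 0, 0, 0.03],
    [0, 0, 0, 0, 0, 0, 0.03],
    [0, 0, 0, 0, 0, 0, 0.03],
    [0, 0, 0, 0, 0, 0, 0.03],
    [0, 0, 0, 0, 0, 0, 0.03]
  ]
}}

```text
t: 7.33
ee_pos: [0.4822, 0.2655, 0.0218]
tool_rot: [[0.003, 0.487, -0.873], [0.001, -0.873, -0.487], [-1.0, 0.001, -0.003]]
ft_force: [-0.7, -1.2, 5.8]
finger_gap: 0.529
```

The gap is 45 mm, which confirms that the block is narrower than listed. I'll squeeze harder and lift.

Emit:
{"name": "move_arm", "arguments": {
  "plan": [
    [0, 0, 0, 0, 0, 0, 0.03],
    [0, 0, 0, 0, 0, 0, 0.03],
    [-0.01, 0, 0, 0, 0, 0, 0.03],
    [-0.03, 0, 0, 0, 0, 0, 0.03],
    [-0.06, 0, 0, 0, 0, 0, 0.03],
    [-0.08, 0, 0, 0, 0, 0, 0.03],
    [-0.08, 0, 0, 0, 0, 0, 0.03],
    [-0.08, 0, 0, 0, 0, 0, 0.03]
  ],
  "squeeze": 80
}}

```text
t: 8.0
ee_pos: [0.4822, 0.2655, 0.1028]
tool_rot: [[0.005, 0.487, -0.873], [0.001, -0.873, -0.487], [-1.0, 0.001, -0.005]]
ft_force: [-0.3, 0.4, -1.0]
finger_gap: 0.517
```

```bash
python3 - <<'E'
from h import *
im=shot('wrist','wr3.png'); s=state(); print(s['t'],s['ee_pos'],s['ft_force'],s['finger_gap'])
rel(j2w(-.092,0,.085),TH-np.pi/2)
E
```

```text
8.05 [0.48157829 0.26529337 0.10151147] [-0.1377853   0.0388032  -0.36420414] 0.5152939614214314
shift [0.0163 0.1952 0.1126] rot [ 6.059e-01 -2.400e-03  3.000e-04] t 8.05
```

View pics/wr3.png

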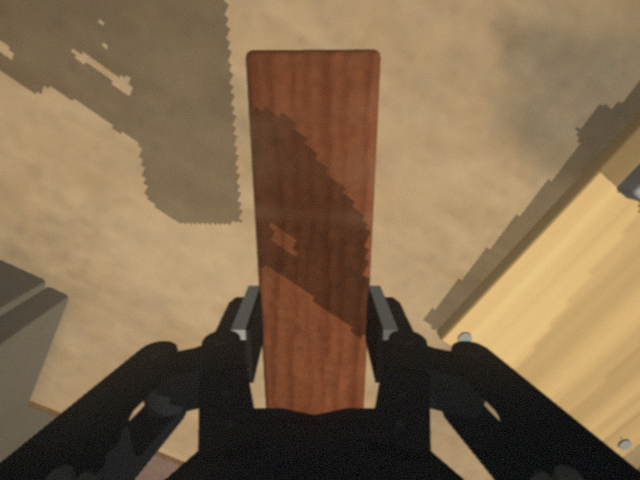

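```bash
python3 - <<'E'
from h import *
im=load('wr3.png'); s=state(); R=s['tool_rot']
for zt in (.095,.1022,.11):
    f=np.array([at_z(im,u,51,zt) for u in (248,380)]); m=np.array([at_z(im,u,250,zt) for u in (258.5,370)])
    print(zt,'w',np.linalg.norm(f[0]-f[1]).round(4),np.linalg.norm(m[0]-m[1]).round(4),'front in tool',(R.T@(f.mean(0)-s['ee_pos'])).round(4),'mid',(R.T@(m.mean(0)-s['ee_pos'])).round(4), 'edge',(R.T@(f[1]-f[0])).round(4))
E
```

```text
0.095 w 0.0466 0.0465 front in tool [ 0.0067  0.0002 -0.1024] mid [ 0.0066  0.0004 -0.0277] edge [ 0.      0.0466 -0.0001]
0.1022 w 0.0441 0.0441 front in tool [-0.0005  0.0002 -0.1012] mid [-0.0006  0.0004 -0.0303] edge [ 0.      0.0441 -0.0001]
0.11 w 0.0415 0.0414 front in tool [-0.0083  0.0002 -0.0998] mid [-0.0084  0.0004 -0.0332] edge [ 0.      0.0415 -0.0001]
```

The lifted block is level and square to the tool. Its front end is 101–102 mm ahead of the TCP, centred. I'll carry it over the deck in front of the bay.

Emit:
{"name": "move_arm", "arguments": {
  "plan": [
    [0, 0.195, 0.113, 0.606, -0.002, 0, 0.03],
    [0, 0.195, 0.113, 0.606, -0.002, 0, 0.03],
    [0, 0.195, 0.113, 0.606, -0.002, 0, 0.03],
    [0, 0.195, 0.113, 0.606, -0.002, 0, 0.03],
    [0, 0.195, 0.113, 0.606, -0.002, 0, 0.03],
    [0, 0.195, 0.113, 0.606, -0.002, 0, 0.03],
    [0, 0.195, 0.113, 0.606, -0.002, 0, 0.03],
    [0, 0.195, 0.113, 0.606, -0.002, 0, 0.03],
    [0.02, 0.195, 0.113, 0.606, -0.002, 0, 0.03],
    [0.04, 0.195, 0.113, 0.606, -0.002, 0, 0.03],
    [0.05, 0.195, 0.113, 0.606, -0.002, 0, 0.03],
    [0.05, 0.195, 0.113, 0.606, -0.002, 0, 0.03],
    [0.05, 0.195, 0.113, 0.606, -0.002, 0, 0.03]
  ]
}}

```text
t: 9.13
ee_pos: [0.4777, 0.0407, 0.0511]
tool_rot: [[-0.001, -0.096, -0.995], [0.001, -0.995, 0.096], [-1.0, -0.001, 0.001]]
ft_force: [-0.2, 0.7, -0.9]
finger_gap: 0.511
```

```bash
python3 - <<'E'
from h import *
im=shot('wrist','wr4.png'); s=state(); print(s['t'],s['ee_pos'],s['ft_force'],s['finger_gap'],w2j(s['ee_pos']))
rel(j2w(-.092,0,.036),TH-np.pi/2)
E
```

```text
9.1833 [0.47819121 0.0405008  0.05175116] [-1.1012272   0.50880497 -0.77640745] 0.5162162179363551 [-0.09218823  0.00045636]
shift [ 0.0158  0.0005 -0.0002] rot [ 0.0008 -0.0005  0.0004] t 9.1833
```

View pics/wr4.png

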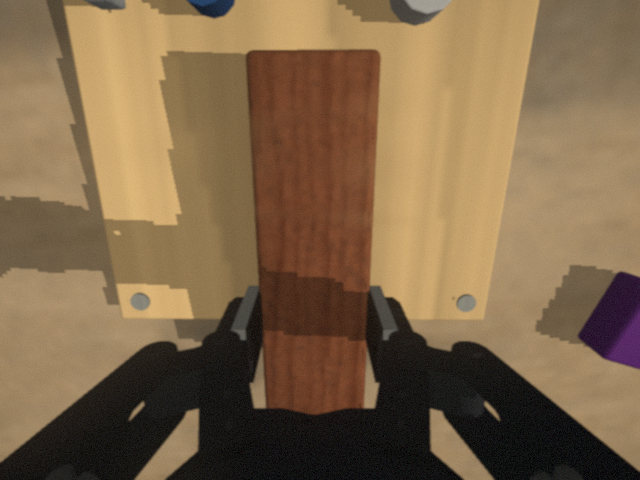

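The block lies square to the deck and between the jaw (right edge about u=233) and the wall (left edge about u=392). Lowering it onto the deck.

Emit:
{"name": "move_arm", "arguments": {
  "plan": [
    [0.007, 0, 0, 0.001, 0, 0, 0.03],
    [0.012, 0, 0, 0.001, 0, 0, 0.03],
    [0.015, 0, 0, 0.001, 0, 0, 0.03],
    [0.016, 0, 0, 0.001, 0, 0, 0.03],
    [0.016, 0, 0, 0.001, 0, 0, 0.03]
  ]
}}

```text
t: 9.6
ee_pos: [0.4781, 0.0405, 0.0356]
tool_rot: [[0.0, -0.097, -0.995], [0.0, -0.995, 0.097], [-1.0, -0.0, -0.0]]
ft_force: [0.0, -0.1, -1.0]
finger_gap: 0.513
```

Emit:
{"name": "move_arm", "arguments": {
  "plan": [
    [0.0005, 0, 0, 0, 0, 0, 0.03],
    [0.001, 0, 0, 0, 0, 0, 0.03],
    [0.001, 0, 0, 0, 0, 0, 0.03]
  ]
}}

```text
t: 9.85
ee_pos: [0.4781, 0.0404, 0.0346]
tool_rot: [[0.0, -0.097, -0.995], [0.0, -0.995, 0.097], [-1.0, -0.0, -0.0]]
ft_force: [1.1, 0.2, -1.3]
finger_gap: 0.516
```

Emit:
{"name": "move_arm", "arguments": {
  "plan": [
    [0.0005, 0, 0, 0, 0, 0, 0.03],
    [0.001, 0, 0, 0, 0, 0, 0.03],
    [0.001, 0, 0, 0, 0, 0, 0.03]
  ]
}}

```text
t: 10.1
ee_pos: [0.4783, 0.0404, 0.0341]
tool_rot: [[0.001, -0.097, -0.995], [0.0, -0.995, 0.097], [-1.0, -0.0, -0.001]]
ft_force: [-2.4, -0.6, 5.8]
finger_gap: 0.512
```

Emit:
{"name": "move_arm", "arguments": {
  "plan": [
    [0.0005, 0, 0, 0, 0, 0, 0.03],
    [0.001, 0, 0, 0, 0, 0, 0.03],
    [0.001, 0, 0, 0, 0, 0, 0.03]
  ]
}}

```text
t: 10.35
ee_pos: [0.4783, 0.0404, 0.034]
tool_rot: [[0.001, -0.097, -0.995], [0.0, -0.995, 0.097], [-1.0, -0.0, -0.001]]
ft_force: [-5.9, 0.2, 14.4]
finger_gap: 0.508
```

Deck contact is at TCP z = 34 mm, as expected. I'll relax the press and feed forward, which is tool -z.

Emit:
{"name": "move_arm", "arguments": {
  "plan": [
    [0, 0, -0.004, 0, 0, 0, 0.03],
    [0, 0, -0.009, 0, 0, 0, 0.03],
    [0, 0, -0.014, 0, 0, 0, 0.03],
    [0, 0, -0.019, 0, 0, 0, 0.03],
    [0, 0, -0.024, 0, 0, 0, 0.03],
    [0, 0, -0.029, 0, 0, 0, 0.03],
    [0, 0, -0.034, 0, 0, 0, 0.03],
    [0, 0, -0.039, 0, 0, 0, 0.03],
    [0, 0, -0.043, 0, 0, 0, 0.03],
    [0, 0, -0.046, 0, 0, 0, 0.03],
    [0, 0, -0.048, 0, 0, 0, 0.03],
    [0, 0, -0.05, 0, 0, 0, 0.03],
    [0, 0, -0.05, 0, 0, 0, 0.03]
  ]
}}

```text
t: 11.43
ee_pos: [0.5285, 0.0355, 0.0341]
tool_rot: [[0.002, -0.097, -0.995], [0.0, -0.995, 0.097], [-1.0, -0.0, -0.002]]
ft_force: [0.6, -0.0, 1.3]
finger_gap: 0.517
```

```bash
python3 - <<'E'
from h import *
s=state(); print(s['t'],s['ee_pos'],s['ft_force'],s['finger_gap'],w2j(s['ee_pos']))
rel(j2w(-.036,0,.034),TH-np.pi/2)
E
```

```text
11.4333 [0.52851815 0.03551943 0.03409882] [ 0.6264421  -0.02871744  1.31806053] 0.5170714058452525 [-0.04161541  0.00038258]
shift [ 0.0001  0.0004 -0.0056] rot [-0.0001 -0.0015  0.0002] t 11.4333
```

Emit:
{"name": "move_arm", "arguments": {
  "plan": [
    [0, 0, -0.002, 0, 0, 0, 0.03],
    [0, 0, -0.004, 0, 0, 0, 0.03],
    [0, 0, -0.006, 0, 0, 0, 0.03],
    [0, 0, -0.008, 0, 0, 0, 0.03],
    [0, 0, -0.01, 0, 0, 0, 0.03],
    [0, 0, -0.012, 0, 0, 0, 0.03],
    [0, 0, -0.014, 0, 0, 0, 0.03],
    [0, 0, -0.014, 0, 0, 0, 0.03],
    [0, 0, -0.014, 0, 0, 0, 0.03]
  ]
}}

```text
t: 12.18
ee_pos: [0.5414, 0.0343, 0.0341]
tool_rot: [[-0.002, -0.097, -0.995], [0.0, -0.995, 0.097], [-1.0, -0.0, 0.002]]
ft_force: [-8.9, 0.1, 7.7]
finger_gap: 0.517
```

```bash
python3 - <<'E'
from h import *
s=state(); print(s['t'],s['ee_pos'],s['ft_force'],s['finger_gap'],w2j(s['ee_pos']))
im=shot('top','top3.png'); a=im['pixels']
c=cv2.resize(a[185:275,290:400],None,fx=6,fy=6,interpolation=cv2.INTER_CUBIC); cv2.imwrite('pics/top3c.png',c[...,::-1])
for x in (85,91,97): print('zone',x,proj(im,j2w(x/1e3,-.047,.031)).round(1))
E
```

```text
12.1833 [0.54144366 0.03434737 0.03408829] [-8.89548871  0.09150207  7.71667213] 0.5173057122943073 [-0.02863717  0.00047044]
zone 85 [369.3 219.7]
zone 91 [369.6 216.8]
zone 97 [369.8 213.9]
```

View pics/top3c.png

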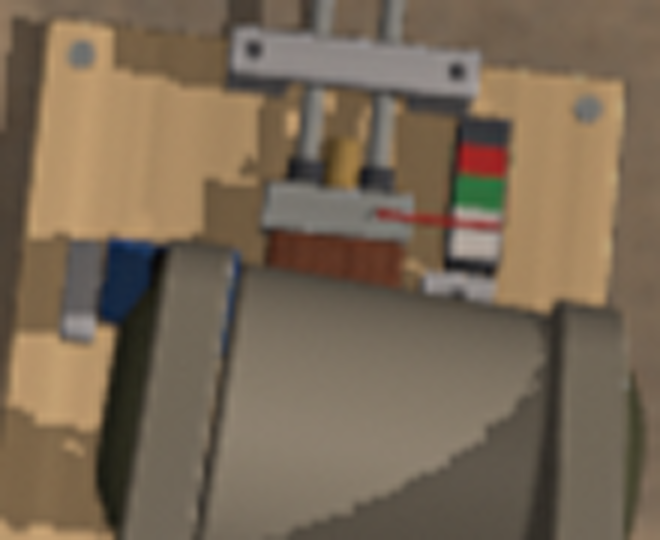

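The pointer at about (475,221) stands just before the green (v about 176–208), so the stop is roughly 8 mm in. I'll press about 10 mm further.

Emit:
{"name": "move_arm", "arguments": {
  "plan": [
    [0, 0, -0.0025, 0, 0, 0, 0.03],
    [0, 0, -0.004, 0, 0, 0, 0.03],
    [0, 0, -0.0055, 0, 0, 0, 0.03],
    [0, 0, -0.007, 0, 0, 0, 0.03],
    [0, 0, -0.0085, 0, 0, 0, 0.03],
    [0, 0, -0.0095, 0, 0, 0, 0.03],
    [0, 0, -0.0105, 0, 0, 0, 0.03],
    [0, 0, -0.0115, 0, 0, 0, 0.03],
    [0, 0, -0.0115, 0, 0, 0, 0.03],
    [0, 0, -0.0115, 0, 0, 0, 0.03]
  ]
}}

```text
t: 13.07
ee_pos: [0.5503, 0.0336, 0.0341]
tool_rot: [[-0.009, -0.097, -0.995], [0.001, -0.995, 0.097], [-1.0, -0.0, 0.009]]
ft_force: [-17.6, 0.1, 16.6]
finger_gap: 0.517
```

```bash
python3 - <<'E'
from h import *
s=state(); print(s['t'],s['ee_pos'],s['ft_force'],s['finger_gap'],w2j(s['ee_pos']),s['tool_rot'].round(4).tolist())
im=shot('top','top4.png'); a=im['pixels']
c=cv2.resize(a[185:245,290:400],None,fx=7,fy=7,interpolation=cv2.INTER_CUBIC)
b=cv2.resize(shot('wrist','wr5.png')['pixels'],(560,420))
v=np.zeros((600,770,3),np.uint8); v[:420,:]=c; cv2.imwrite('pics/top4c.png',c[...,::-1]); 
E
```

```text
13.0667 [0.55031552 0.03359701 0.03407579] [-17.61401396   0.07521508  16.62694262] 0.5171647359076376 [-0.01973436  0.00058461] [[-0.009, -0.0973, -0.9952], [0.0012, -0.9953, 0.0973], [-1.0, -0.0003, 0.009]]
```

View pics/top4c.png

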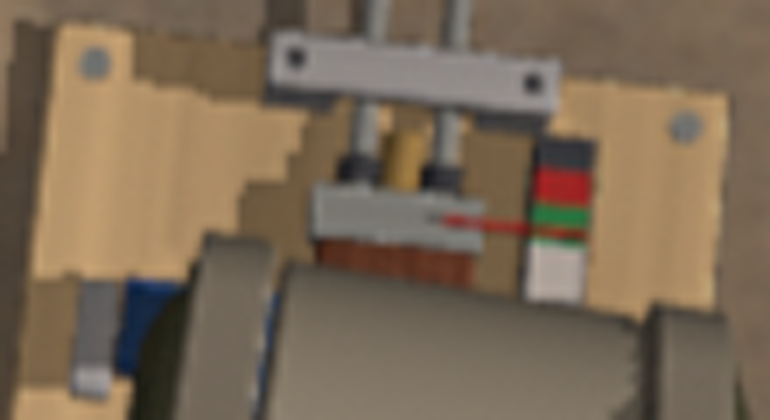

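View pics/wr5.png

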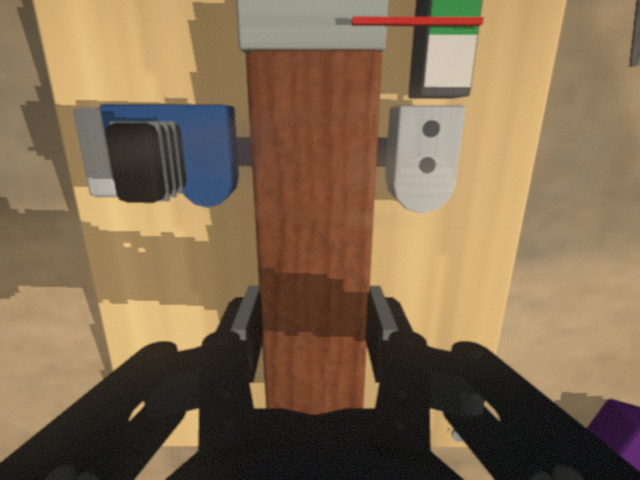

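The pointer is in the green, about 3 mm past the white edge, and the block is square and centred between jaw and wall. I'll go about 2 mm deeper for margin and take out the slight nose-down pitch.

Emit:
{"name": "move_arm", "arguments": {
  "plan": [
    [0, 0, -0.0027, 0, 0.004, 0, 0.03],
    [-0.0002, 0, -0.0035, 0, 0.008, 0, 0.03],
    [-0.0003, 0, -0.004, 0, 0.012, 0, 0.03],
    [-0.0003, 0, -0.0045, 0, 0.014, 0, 0.03],
    [-0.0003, 0, -0.0045, 0, 0.014, 0, 0.03],
    [-0.0003, 0, -0.0045, 0, 0.014, 0, 0.03]
  ]
}}

```text
t: 13.67
ee_pos: [0.5518, 0.0335, 0.0341]
tool_rot: [[-0.004, -0.098, -0.995], [0.001, -0.995, 0.098], [-1.0, -0.0, 0.004]]
ft_force: [-18.6, -0.6, 14.7]
finger_gap: 0.514
```

```bash
python3 - <<'E'
from h import *
s=state(); print(s['t'],s['ee_pos'],s['ft_force'],s['finger_gap'],w2j(s['ee_pos']),s['tool_rot'][:,0].round(4))
im=shot('wrist','wr6.png'); t=shot('top','top5.png')['pixels']
c=cv2.resize(t[185:245,290:400],(792,432),interpolation=cv2.INTER_CUBIC)
w=cv2.resize(im['pixels'][0:120,200:520],(440,165),interpolation=cv2.INTER_CUBIC)
v=np.zeros((600,792,3),np.uint8); v[:432]=c; v[435:600,:440]=w
cv2.imwrite('pics/end.png',v[...,::-1])
E
```

```text
13.6667 [0.55176394 0.03349543 0.03408581] [-18.57463826  -0.62003575  14.70950814] 0.5140979798887684 [-0.01828293  0.00062407] [-3.6e-03  7.0e-04 -1.0e+00]
```

View pics/end.png

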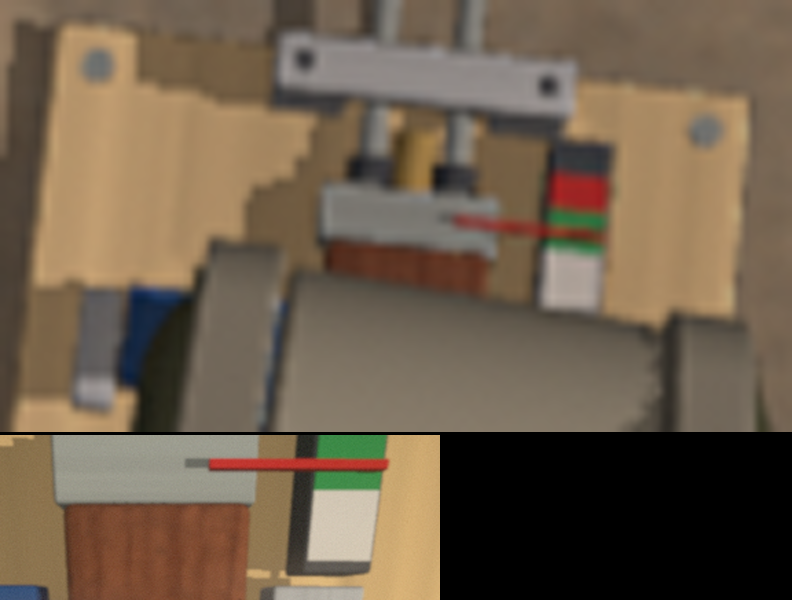

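The pointer now stands at the middle of the green (v about 232 in 210–250). Last check: steadiness and the bystanders, by comparing the first and last top pictures.

```bash
python3 - <<'E'
from h import *
a=load('top1.png')['pixels'].astype(int); b=vision.get_image('top')['pixels'].astype(int)
for n,(u,v) in dict(spool=(164,202),weight=(231,184),jar=(318,150),purple=(454,341)).items():
    d=abs(a-b)[v-18:v+18,u-18:u+18].max(2); print(n,'changed px',int((d>40).sum()))
s=state(); print(s['t'],w2j(s['ee_pos']),s['ft_force'],s['finger_gap'],abs(s['joint_velocities']).max())
print(ctrl.close_job())
E
```

```text
spool changed px 184
weight changed px 0
jar changed px 0
purple changed px 0
13.8167 [-0.01830028  0.00064246] [-18.60541428  -0.83691908  15.80194959] 0.5131793309926304 0.0015498281877527045
the job is handed in; nothing more can be done
None
```

```bash
python3 - <<'E'
from h import *
A=[load(f)['pixels'] for f in ('top1.png','top5.png')]
for a in A:
    h=cv2.cvtColor(a[180:225,140:190],cv2.COLOR_RGB2HSV); m=((h[...,1]>150)&((h[...,0]<6)|(h[...,0]>172))); w=(h[...,1]<45)&(h[...,2]>100)
    print(m.sum(),np.argwhere(m).mean(0).round(1),w.sum(),np.argwhere(w).mean(0).round(1))
d=np.argwhere(abs(A[0].astype(int)-A[1]).max(2)[184:220,146:182]>40); print(d.min(0),d.max(0))
E
```

```text
66 [29.4 32.7] 465 [20.5 22.5]
63 [29.3 32.9] 460 [20.3 22.3]
[28  0] [35 35]
```

The selector grip is fully home, and the block is fed squarely into the bay. It is held against the stop with the red pointer at about the middle of the green zone. I handed the job in at 13.8 s with the arm still pushing and gripping.

**Last checks**
- **Jaw:** it met the end stop hard (17 N with only 0.2 mm of movement). The bay measures about 62 mm wide.
- **Block:** it is flat on the deck with its front end on the stop, centred to about 1 mm.
- **Stop:** about 17 mm in, read from the pointer. The end of travel was never reached.
- **Hold:** joint speeds were practically zero, with about 18.6 N along the push and 15 N down onto the deck. That push is above the roughly 10.5 N the spring should give at that depth; I put the rest down to block-on-deck friction.
- **Bystanders:** the weight and the jar show no pixel change. Some pixels changed below the spool, but its colour centre shifted only about 0.2 px, so I take that to be shadow.

**What disagreed**
- **Block size:** it measured about 45 x 154 mm in the cameras, and the grip gap confirmed the 45 mm width. The listing says 56 x 158 mm. It therefore has about 8 mm of play on each side of the bay and is held sideways only by the gripper.
- **Tilt:** the tool has about 0.2° of nose-down pitch left under the push.

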